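# Pump up the bench lifter and wedge its table

## Task

Pump the sprung hand lever of the bench lifter through full strokes until its table is as high as it will go. Then push the steel wedge, thin end first, along the lifter's sill under the front edge of the table until it jams tight and takes the load, and leave it there with the lever back up. Raise the table with the lever only, never by hand, and do not knock over either bottle.

Things in the scene. Friction and masses are not known exactly. Their poses are not given: they have to be found in the camera images.
- lifter: Fixed bench lifter. Grey base plate 225 x 205 x 14 mm; on it a raised flat steel sill 48 mm wide, top 34 mm above the bench, along lifter y = -35 mm from x = -145 (open front end) to +50 mm. Two columns 145 mm high at x = +60 mm. Origin on the bench; x points away from the robot along the sill, y left towards the lever handle, z up. Lever pivot at x 0, y 78, z 78 mm.
- slot_mouth (a point): Point on top of the sill straight below the front edge of the lift table, in the middle of the 48 mm wide sill, 34 mm above the bench; axes as the lifter's. The slot for the wedge opens here towards -x.
- table_edge (a point): Lower front edge of the lift table, above slot_mouth: its height over slot_mouth is the gap for the wedge (1 mm + the lift). Axes as the lifter's. The table is a 90 x 114 x 14 mm steel plate with a round bearing housing 60 mm across on it (top 40 mm above the table's underside).
- lift_table (a joint): Rise of the table in m; starts at 0 to 0.008. A pawl on the lever lifts a ladder rack on the table: each full stroke (down to the stop, then fully up) raises it 0.007 net (the first up to 0.014); as the lever rises it settles back 0.002 onto a holding pawl. Short strokes do nothing. It ends resting at 0.034 to 0.035: as high as it goes, more strokes gain nothing. The wedge may force it to 0.038.
- pump_lever (a joint): Hand lever angle in rad: 0 is the handle fully up (its rest; a spring brings it back by itself in under 0.5 s), 0.36 fully down on its stop. Pressing the grip down takes 3 to 11 N.
- handle_grip (a point): On the axis of the lever's black rubber grip, 22 mm thick, about 95 mm long, 36 mm inside its outer end, 145 mm from the pivot. Axes turn with the lever. The lever runs to the lifter's left (+y); at rest it slopes up outwards by 0.28 rad (this point 118 mm above the bench), fully down it slopes down by 0.08 rad (this point 52 mm lower, at 66 mm). Press it from above.
- wedge: Loose plain steel wedge 140 x 40 mm, 0.5 kg: flat underside, top sloping from 48 mm high at the thick end (-x) to 20 mm at the thin end (+x). Origin at the centre of the underside. Lies on the bench right of the lifter. Its centre of mass is about 12 mm behind the origin. With the table up it jams with its thin end about 80 mm in the slot (origin 5 to 15 mm past slot_mouth): the push rises to 12 N and more, and friction keeps it.
- oil_bottle: Bystander: green oil bottle, 38 mm across, 89 mm high, upright; origin at the centre of its underside.
- nozzle: Bystander: small white dosing bottle, 24 mm across, 50 mm high, upright; origin at the centre of its underside.
There are look-alikes about, which are no part of the job. Of the things that look like the wedge, the smaller one is meant.

How it is judged:
By the outcome, as a careful person would: the job done as asked, in the order asked, and still so for the second after the job is handed in, with the robot touching nothing.
It also fails if it takes over 72 s, if anything falls off the work surface, if the arm or the gripper's body presses on something with over 40 N, if the wrist force passes 120 N, or if a joint passes its speed limit or range.

## Robot

A 7-joint arm with a two-finger parallel gripper is mounted at the origin on the work surface; the furniture and walls round the work are solid. World frame = base frame: x ahead of the robot, y to its left, z up, the work surface at z = 0. Lengths are in mm, angles in rad, forces in N, time in s.
With the tool pointing down it reaches from about 350 to 900 mm from the base axis. Payload 19.9 kg.
Tool frame: the origin (TCP) lies midway between the tips of the shut fingers; the grasp point (between the pads) lies bot.hold_point_z behind it (bot.hold_point_z is the distance from the TCP to the grasp point, in mm); z points along the fingers, y is the line along which they close (so a half turn about z gives the same grasp; the last joint's range is limited). The gripper opens to 94 mm and grips with 3 to 60 N. Pads are 16 mm wide; open, the fingers measure 119 mm over their backs; the gripper's body (75 mm by 177 mm) begins 78 mm behind the grasp point.
Start: joints at [-1.185, 0.417, -0.01, 1.614, 0.005, 1.111, -0.053], TCP at [258.712, 568.917, 205.425] pointing down, gripper open.
Joint ranges: [-2.81, 2.81], [-0.39, 2.02], [-1.27, 1.25], [0.06, 2.57], [-1.19, 4.33], [0.19, 2], [-2.82, 2.82]. Speed limits (rad/s): [1.89, 1.89, 2.39, 2.39, 3.01, 3.01, 3.01].

## Interface

Orientations are given as a unit quaternion [w, x, y, z].
In Python, from station import bot gives the robot as it stands.
- The arm moves only by the tool move_arm, never from a script. Its argument "steps" is a list of rows, each a list of 3 entries, a list of its own where there are three numbers: the opening in per cent of the stroke, from 0 (shut) to 100 (fully open), then the shift along the tool's x, y, z in m, then the turn, a rotation vector about the tool's x, y, z in degrees. In form: [[claw, [x, y, z], [ax, ay, az]], ...]. A call has 1 to 20 rows; each row is the pose to reach, as a shift and turn from the pose commanded when the call began, along the tool's axes at that moment; what a row does not reach only later rows make up. A row lasts 1/8 s, in which the tool goes at most 62.5 mm and 10.7 degrees, less where a joint would pass 70% of its speed; a pose out of reach is approached as far as the arm can. A call with a gripper value outside its range is refused whole. The fingers move at their own pace and stop on an object; the grip force is fixed at half the most. Time passes only in rows, so rows that repeat a pose let the fingers close. It gives the time, the measured TCP pose, the force, the opening and the grip force at its end, in the units of the state.
- bot.state(): the state, without advancing time (a new reading comes with each control period).
- bot.capture(name): name is "scene" or "top"; returns a dict with "color" (420x560x3 uint8, blue, green, red), "intrinsics" (3x3 intrinsics, pixels), "eye" and "rotation" of the camera in the world. Camera axes: x right, y down, z forward; pixel columns grow to the right and rows downward; lengths in mm; the calibration is good to about 2 mm. A picture is of the moment at which its call begins. There is no depth.
- bot.finish_job(): hands the job in; it is judged then, once.
The state is a dict: "clock": time; "joints": joint angles; "dq": joint speeds; "joint_torque": joint torques, N m; "position": TCP position; "eef_rot": TCP orientation; "wrist_force": force on the tool from outside, world axes, zero at the start; "torque": the same for the moment, N m; "opening": finger opening in mm; "grasp_force": force on a finger pad.
Only numpy, scipy, OpenCV 4.12 (cv2) and the standard library are available. Lean on these libraries where they do the work, as an engineer would, in place of code of your own. Each camera call takes 0.05 s, during which the arm holds its last target. There are 200 camera calls.

## Working session

There is one attempt and no reset: what is moved stays moved. The work goes in short steps, Python scripts to look and compute and a tool call to move; the robot and the scene stay as the last step left them, time stands still between calls to the robot, and variables do not carry over. Pictures are saved under pics/ and viewed, at most 10 in all, crops included, and the job is handed in when it is done.

Besides the shell and the picture viewer there is one more tool, called after "Call:" as name(argument=value, ...) on one line, values as JSON. move_arm: Moves the arm, as the interface text tells. Its arguments: {"type":"object","properties":{"steps":{"type":"array","items":{"type":"array"}}},"required":["steps"]}

```bash
mkdir -p pics; ls; python3 - <<'E'
from station import bot
import cv2
for n in("scene","top"):
    c=bot.capture(n); cv2.imwrite(f"pics/{n}0.png",c["color"]); print(n,c["intrinsics"],c["eye"],c["rotation"])
print(bot.state(),bot.hold_point_z)
E
```

```text
pics
scene [[468.57854443   0.         274.62419416]
 [  0.         468.57854443 206.68757752]
 [  0.           0.           1.        ]] [1582.41972097 1261.7923007   853.26221436] [-0.16123151  0.25126077  0.7947708  -0.52840496]
top [[436.34981313   0.         285.78080779]
 [  0.         436.34981313 205.93520379]
 [  0.           0.           1.        ]] [ 326.83007855 -209.00551955 1712.34704829] [ 0.04485105 -0.70076214  0.7100095  -0.05298403]
{'clock': 0.1, 'joints': array([-1.18550238,  0.41791004, -0.01033862,  1.61410604,  0.00467775,
        1.11069749, -0.05300869]), 'dq': array([ 0.00084447, -0.0022638 ,  0.00060451, -0.00049509, -0.00059628,
       -0.00092936, -0.00031964]), 'joint_torque': array([ 1.96175519e-03, -8.52576685e+01,  6.40766211e-01, -4.26687849e+01,
       -4.87798930e-02,  1.64161931e-02,  5.76712659e-05]), 'position': array([258.56601789, 568.6352431 , 204.89365865]), 'eef_rot': array([-9.09523048e-05,  2.11770284e-01,  9.77319316e-01, -5.40769762e-04]), 'wrist_force': array([-1.40852121,  0.07479043, -1.29901644]), 'torque': array([-0.05086819, -0.00166861,  0.00413711]), 'grasp_force': 0.0, 'opening': 93.85882282188844} 18.8
```

View pics/scene0.png

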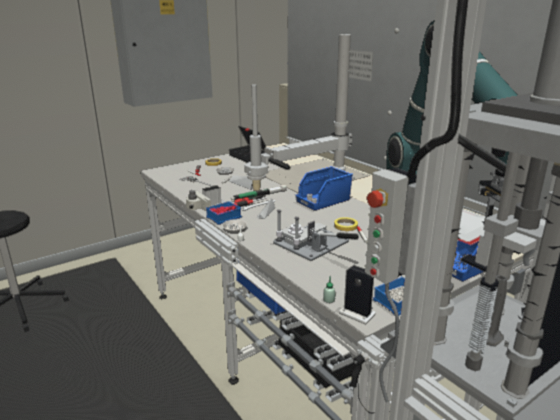

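View pics/top0.png

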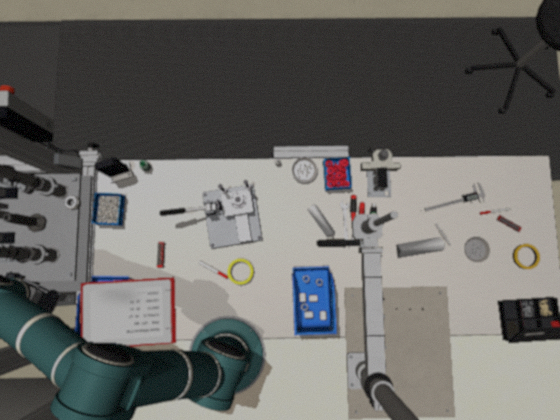

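The top view shows the lifter at about (233,215), with its black grip at about (172,211). Wedge-like bars lie at (320,220), the smaller, and (420,245), the larger. I'll zoom in and measure.

```bash
cat > h.py <<'E'
from station import bot
import numpy as np, cv2
from scipy.spatial.transform import Rotation as R
def q2R(q): return R.from_quat([q[1],q[2],q[3],q[0]]).as_matrix()
def ray(c,u,v):
    d=q2R(c["rotation"])@np.linalg.inv(c["intrinsics"])@np.array([u,v,1.]); return np.array(c["eye"]),d
def onz(c,u,v,z):
    e,d=ray(c,u,v); return e+d*(z-e[2])/d[2]
def proj(c,p):
    x=c["intrinsics"]@(q2R(c["rotation"]).T@(np.array(p)-c["eye"])); return x[:2]/x[2]
E
python3 - <<'E'
from h import *
c=bot.capture("top"); im=c["color"]
a=cv2.resize(im[145:275,150:350],None,fx=4,fy=4,interpolation=cv2.INTER_CUBIC); cv2.imwrite("pics/t1.png",a)
s=bot.capture("scene"); b=cv2.resize(s["color"][170:310,220:400],None,fx=4.2,fy=4.2,interpolation=cv2.INTER_CUBIC); cv2.imwrite("pics/s1.png",b)
print(proj(c,[0,0,0]),proj(c,[258,568,205]))
for p in [(160,212),(188,211),(320,220),(420,245),(233,215)]: print(p,onz(c,*p,0))
E
```

```text
[226.86172872 354.91047863] [ 51.31708993 290.57128956]
(160, 212) [547.33689046 265.82894996   0.        ]
(188, 211) [549.93640834 155.76710291   0.        ]
(320, 220) [ 507.61247641 -364.72678685    0.        ]
(420, 245) [ 403.97484483 -755.24102295    0.        ]
(233, 215) [531.80788115 -21.64347718   0.        ]
```

View pics/t1.png

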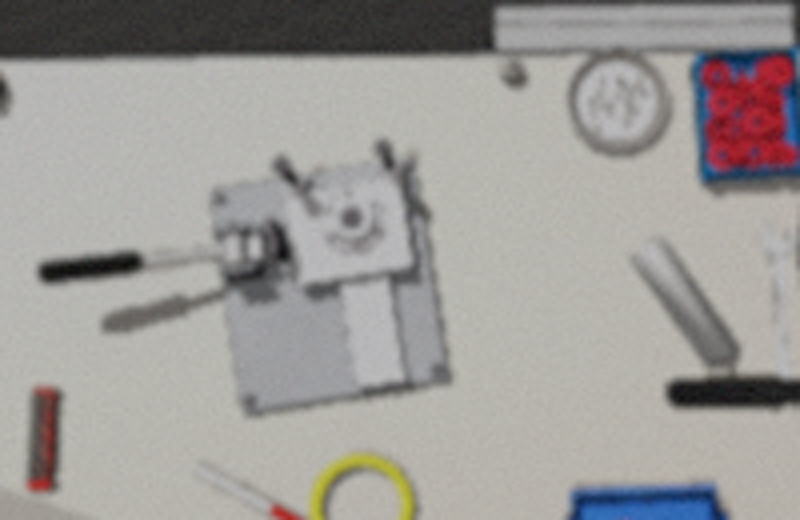

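View pics/s1.png

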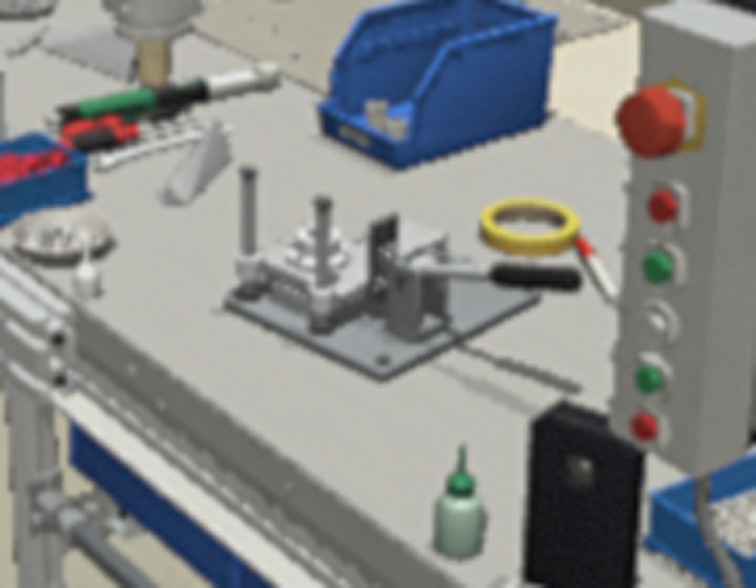

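The crops show:
- **Plate corners:** about (250,412), (448,380) and (215,190).
- **Sill front end:** (358,388) to (408,380).
- **Grip:** (42,271) to (142,262).
- **Wedge:** thin end at (650,250), thick end at (723,358), with a black handle just below the thick end.
- **Bottles:** both at the far edge, out of the way.

```bash
python3 - <<'E'
from h import *
np.set_printoptions(precision=1,suppress=True)
c=bot.capture("top")
f=lambda u,v,z: onz(c,150+(u-1.5)/4,145+(v-1.5)/4,z)
fl,fr,bl=f(246,414,14),f(450,381,14),f(213,189,14)
print("plate",fl,fr,bl,np.linalg.norm(fl-fr),np.linalg.norm(fl-bl))
yw=[np.degrees(np.arctan2(*(fl-fr)[[1,0]]))-90,np.degrees(np.arctan2(*(bl-fl)[[1,0]]))]
s1,s2=f(358,388,34),f(408,380,34); print("sill",s1,s2,np.linalg.norm(s1-s2)); 
b1,b2=f(344,284,34),f(393,278,34); yw+=[np.degrees(np.arctan2(*((b1+b2)-(s1+s2))[[1,0]]))]
print("yaw",yw,"sill end",(s1+s2)/2)
go,gi=f(42,271,128),f(142,262,102); print("grip",go,gi,np.linalg.norm(go-gi))
# wedge mask
g=cv2.cvtColor(c["color"],cv2.COLOR_BGR2GRAY)[200:245,300:345]; 
print(g[::2,::2])
m=((g<150)&(g>60)).astype(np.uint8)
n,l,st,ce=cv2.connectedComponentsWithStats(m)
for i in range(1,n):
    if st[i][4]>80: 
        k=cv2.findContours((l==i).astype(np.uint8),0,2)[0][0]; print(st[i],cv2.minAreaRect(k), cv2.boxPoints(cv2.minAreaRect(k))+[300,200])
for uv in [(650,250),(723,358)]: print(uv,f(*uv,20),f(*uv,48))
print("noz",f(513,85,0),"boom",onz(c,372,300,200),onz(c,372,240,200))
E
```

```text
plate [402.1  61.   14. ] [ 431.4 -136.5   14. ] [623.4  95.6  14. ] 199.6547564601958 223.9503735357245
sill [424.6 -49.1  34. ] [431.6 -97.   34. ] 48.440785971098975
yaw [np.float64(8.436824274292178), np.float64(8.886298000890793), np.float64(7.942393958005148)] sill end [428.1 -73.1  34. ]
grip [529.5 229.8 128. ] [540.1 144.7 102. ] 89.61331386971949
[[181 181 179 181 179 183 179 180 178 179 180 183 178 178 180 178 179 181
  181 182 181 172 177]
 [185 184 182 178 181 181 178 182 179 179 180 178 180 178 179 180 176 180
  181 177 179 171 175]
 [179 179 178 181 182 181 170 164 168 182 179 180 181 179 179 182 179 178
  177 174 177 181 179]
 [181 182 182 181 185 178 175 169 143 164 178 177 182 181 179 177 179 180
  178 178 175 183 185]
 [183 180 182 175 163 173 180 180 149 138 178 182 180 177 179 179 180 181
  180 176 179 156 174]
 [177 179 180 175 150 154 172 183 171 135 146 179 179 179 180 181 180 175
  181 181 180 161 176]
 [183 180 178 184 164 133 152 171 177 154 122 162 178 178 180 179 179 179
  179 181 179 180 178]
 [182 178 181 182 183 148 127 153 170 168 133 125 171 182 181 
[... 1165 characters left out ...]
29 108 118
  138 137 135 138 145]
 [181 179 181 180 181 180 179 184 157 102  75  75  76  65  44  44  44  45
   44  49  48  44  52]
 [179 179 178 179 180 178 180 181 124  30  31  33  28  24  23  31  36  28
   31  32  39  33  38]
 [178 180 181 178 180 181 181 177 132  33  25  29  29  29  27  25  36  21
   28  28  34  33  23]]
[  9   6  36  39 361] ((26.11509895324707, 23.240447998046875), (38.43490982055664, 28.63538360595703), 77.6609115600586) [[308.  207.5]
 [336.  201.4]
 [344.2 239. ]
 [316.2 245.1]]
(650, 250) [ 556.6 -333.3   20. ] [ 552.8 -331.2   48. ]
(723, 358) [ 449.8 -401.9   20. ] [ 447.8 -398.7   48. ]
noz [ 728.  -200.9    0. ] boom [ 210.5 -517.   200. ] [ 414.5 -525.4  200. ]
```

```bash
cat >> h.py <<'E'
L0=np.array([566.3,-17.,0]); YAW=np.radians(8.5)
RL=R.from_euler('z',YAW).as_matrix()
def L2W(p): return L0+RL@np.array(p,float)
def to(p,yaz=None):
    "tool-frame shift (m) and turn (deg) to bring TCP to world p with tool y at azimuth yaz deg, pointing down"
    s=bot.state(); M=q2R(s["eef_rot"]); t=M.T@(np.array(p)-s["position"])/1000
    out=[np.round(t,4)]
    if yaz is not None:
        a=np.radians(yaz); y=np.array([np.cos(a),np.sin(a),0]); z=np.array([0,0,-1.]); T=np.column_stack([np.cross(y,z),y,z])
        out.append(np.round(R.from_matrix(M.T@T).as_rotvec(degrees=True),2))
    return out
E
python3 -c "
from h import *
g=L2W([0,217.3,200]);print(g,to(g,8.5))"
```

```text
[534.18101496 197.91314711 200.        ] [array([-0.4043, -0.2235,  0.0053]), array([-3.000e-02,  2.000e-02,  5.705e+01])]
```

Call:
move_arm(steps=[[0,[-0.05,-0.028,0],[0,0,0]],[0,[-0.1,-0.056,0],[0,0,8]],[0,[-0.15,-0.083,0],[0,0,16]],[0,[-0.2,-0.11,0],[0,0,24]],[0,[-0.25,-0.138,0],[0,0,32]],[0,[-0.3,-0.166,0],[0,0,40]],[0,[-0.35,-0.194,0],[0,0,49]],[0,[-0.404,-0.2235,0.005],[0,0,57]],[0,[-0.404,-0.2235,0.005],[0,0,57]],[0,[-0.404,-0.2235,0.005],[0,0,57]],[0,[-0.404,-0.2235,0.005],[0,0,57]],[0,[-0.404,-0.2235,0.005],[0,0,57]]])

```text
clock: 1.75
position: [533.5, 199.1, 200.5]
eef_rot: [-0.0, 0.652, 0.758, 0.0]
wrist_force: [-0.0, 0.5, 0.3]
opening: 0.4
grasp_force: 0.0
```

```bash
python3 - <<'E'
from h import *
np.set_printoptions(precision=2,suppress=True)
s=bot.state();print(s["joints"],s["position"],s["eef_rot"],s["wrist_force"],to(L2W([0,217.3,135]),8.5))
c=bot.capture("top"); im=c["color"]
a=cv2.resize(im[145:275,150:350],None,fx=4,fy=4,interpolation=cv2.INTER_CUBIC)
s=bot.capture("scene"); b=cv2.resize(s["color"][170:310,220:400],None,fx=4.2,fy=4.2,interpolation=cv2.INTER_CUBIC); cv2.imwrite("pics/s2.png",b)
E
```

```text
[-0.69  0.34  0.35  1.77 -0.13  1.06 -0.15] [533.54 199.13 200.55] [-0.    0.65  0.76  0.  ] [-0.01  0.52  0.25] [array([-0.  ,  0.  ,  0.07]), array([ 0.  , -0.01,  0.14])]
```

View pics/s2.png

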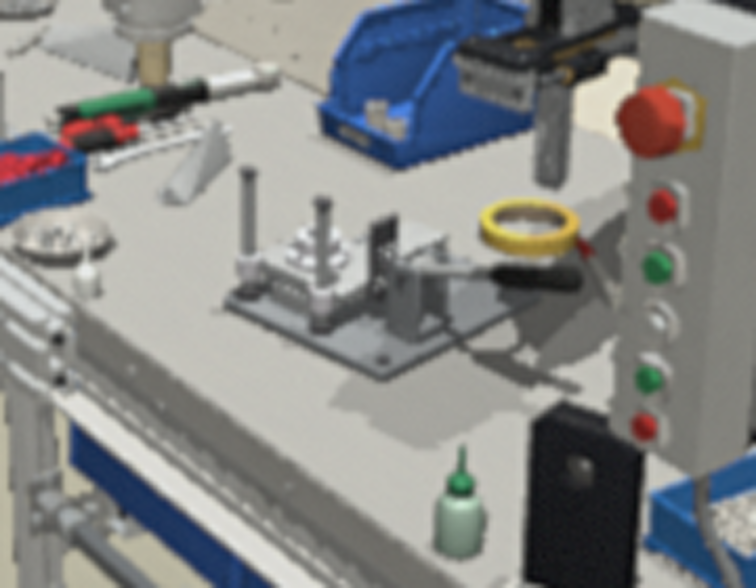

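The shut fingertip, at about (552,185), hangs straight above the grip at (550,275). I'll press one slow stroke and stop at the bottom to read the force.

Call:
move_arm(steps=[[0,[0,0,0.05],[0,0,0]],[0,[0,0,0.075],[0,0,0]],[0,[0,0,0.095],[0,0,0]],[0,[0,0,0.113],[0,0,0]],[0,[0,0,0.121],[0,0,0]],[0,[0,0,0.123],[0,0,0]],[0,[0,0,0.123],[0,0,0]]])

```text
clock: 2.72
position: [534.0, 199.8, 78.2]
eef_rot: [-0.0, 0.652, 0.758, 0.001]
wrist_force: [-4.0, 5.6, 11.2]
opening: 0.2
grasp_force: 5.8
```

Call:
move_arm(steps=[[0,[0,0,0.003],[0,0,0]],[0,[0,0,0.005],[0,0,0]],[0,[0,0,0.005],[0,0,0]]])

```text
clock: 3.1
position: [534.7, 200.1, 76.7]
eef_rot: [-0.001, 0.652, 0.758, 0.002]
wrist_force: [-26.5, -2.1, 76.8]
opening: 0.7
grasp_force: 38.3
```

Hard on the stop (77 N, so I'll press about 3 mm less from here). Next are repeated full strokes.

Call:
move_arm(steps=[[0,[0,0,-0.03],[0,0,0]],[0,[0,0,-0.07],[0,0,0]],[0,[0,0,-0.07],[0,0,0]],[0,[0,0,-0.07],[0,0,0]],[0,[0,0,-0.07],[0,0,0]],[0,[0,0,-0.045],[0,0,0]],[0,[0,0,-0.02],[0,0,0]],[0,[0,0,-0.006],[0,0,0]],[0,[0,0,-0.003],[0,0,0]],[0,[0,0,-0.003],[0,0,0]]])

```text
clock: 4.35
position: [534.3, 199.5, 77.4]
eef_rot: [-0.001, 0.652, 0.758, 0.001]
wrist_force: [-16.0, 0.4, 48.6]
opening: 0.2
grasp_force: 23.9
```

Call:
move_arm(steps=[[0,[0,0,-0.03],[0,0,0]],[0,[0,0,-0.067],[0,0,0]],[0,[0,0,-0.067],[0,0,0]],[0,[0,0,-0.067],[0,0,0]],[0,[0,0,-0.067],[0,0,0]],[0,[0,0,-0.042],[0,0,0]],[0,[0,0,-0.017],[0,0,0]],[0,[0,0,-0.003],[0,0,0]],[0,[0,0,0],[0,0,0]],[0,[0,0,0],[0,0,0]],[0,[0,0,-0.03],[0,0,0]],[0,[0,0,-0.067],[0,0,0]],[0,[0,0,-0.067],[0,0,0]],[0,[0,0,-0.067],[0,0,0]],[0,[0,0,-0.067],[0,0,0]],[0,[0,0,-0.042],[0,0,0]],[0,[0,0,-0.017],[0,0,0]],[0,[0,0,-0.003],[0,0,0]],[0,[0,0,0],[0,0,0]],[0,[0,0,0],[0,0,0]]])

```text
clock: 6.85
position: [534.2, 199.5, 77.4]
eef_rot: [-0.001, 0.652, 0.758, 0.001]
wrist_force: [-17.2, 1.2, 49.4]
opening: 0.6
grasp_force: 24.2
```

Call:
move_arm(steps=[[0,[0,0,-0.03],[0,0,0]],[0,[0,0,-0.067],[0,0,0]],[0,[0,0,-0.067],[0,0,0]],[0,[0,0,-0.067],[0,0,0]],[0,[0,0,-0.067],[0,0,0]],[0,[0,0,-0.042],[0,0,0]],[0,[0,0,-0.017],[0,0,0]],[0,[0,0,-0.003],[0,0,0]],[0,[0,0,0],[0,0,0]],[0,[0,0,0],[0,0,0]],[0,[0,0,-0.03],[0,0,0]],[0,[0,0,-0.067],[0,0,0]],[0,[0,0,-0.067],[0,0,0]],[0,[0,0,-0.067],[0,0,0]],[0,[0,0,-0.067],[0,0,0]],[0,[0,0,-0.042],[0,0,0]],[0,[0,0,-0.017],[0,0,0]],[0,[0,0,-0.003],[0,0,0]],[0,[0,0,0],[0,0,0]],[0,[0,0,0],[0,0,0]]])

```text
clock: 9.35
position: [534.1, 199.1, 77.4]
eef_rot: [-0.001, 0.652, 0.758, 0.001]
wrist_force: [-16.3, -1.4, 48.7]
opening: 0.4
grasp_force: 24.0
```

Call:
move_arm(steps=[[0,[0,0,-0.03],[0,0,0]],[0,[0,0,-0.067],[0,0,0]],[0,[0,0,-0.067],[0,0,0]],[0,[0,0,-0.067],[0,0,0]],[0,[0,0,-0.067],[0,0,0]],[0,[0,0,-0.042],[0,0,0]],[0,[0,0,-0.017],[0,0,0]],[0,[0,0,-0.003],[0,0,0]],[0,[0,0,0],[0,0,0]],[0,[0,0,0],[0,0,0]],[0,[0,0,-0.06],[0,0,0]],[0,[0,0,-0.12],[0,0,0]],[0,[0,0,-0.125],[0,0,0]],[0,[0,0,-0.125],[0,0,0]]])

```text
clock: 11.1
position: [533.6, 198.2, 199.9]
eef_rot: [-0.0, 0.652, 0.758, -0.0]
wrist_force: [0.3, -0.2, -0.4]
opening: 0.7
grasp_force: 0.0
```

```bash
python3 - <<'E'
from h import *
c=bot.capture("top"); im=c["color"]
a=cv2.resize(im[170:260,180:350],None,fx=4.6,fy=4.6,interpolation=cv2.INTER_CUBIC)
s=bot.capture("scene"); b=cv2.resize(s["color"][200:270,260:380],None,fx=4.6,fy=4.6,interpolation=cv2.INTER_CUBIC)
o=np.zeros((600,800,3),np.uint8)
a=cv2.resize(im[180:250,190:345],None,fx=5,fy=5,interpolation=cv2.INTER_CUBIC); a=cv2.resize(a,None,fx=.8,fy=.8)
o[:a.shape[0],:a.shape[1]]=a; o[280:280+320,:b.shape[1]]=b[:320]; cv2.imwrite("pics/c3.png",o)
E
```

```text
(no output)
```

View pics/c3.png

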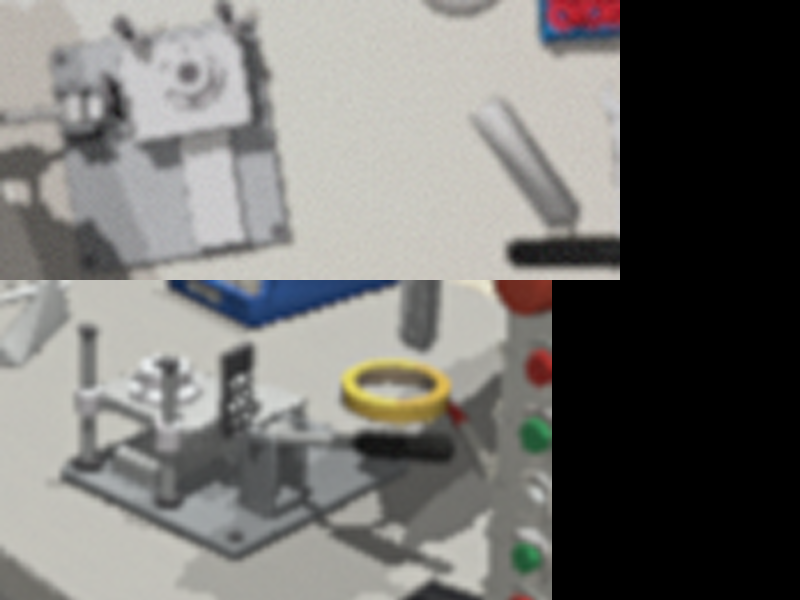

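The table is clearly raised after 7 full strokes, and the lever is back up. Its front edge is now at (128,140) to (250,125) in the top crop. I'll measure slot_mouth and the wedge grasp.

```bash
python3 - <<'E'
from h import *
np.set_printoptions(precision=1,suppress=True)
c=bot.capture("top")
lf=lambda p: RL.T@(p-L0)
g=lambda u,v,z: onz(c,190+(u-1.5)/4,180+(v-1.5)/4,z)
f=lambda u,v,z: onz(c,150+(u-1.5)/4,145+(v-1.5)/4,z)
print("before: corners", [lf(f(u,v,50)) for u,v in[(305,291),(410,270)]], [lf(f(u,v,37)) for u,v in[(344,286),(393,279)]])
print("after", [lf(g(u,v,84)) for u,v in[(137,143),(250,125)]],[lf(g(u,v,70)) for u,v in[(185,138),(232,131)]])
for u,v,z in [(484,105,10),(567,222,24)]: print(g(u,v,z))
s=bot.capture("scene"); cv2.imwrite("pics/w.png",cv2.resize(s["color"][190:230,250:300],None,fx=10,fy=10,interpolation=cv2.INTER_CUBIC))
A=lambda p:proj(s,p)
for p in [(556,-333,10),(450,-404,48),(450,-404,0)]: print(p,A(p),proj(c,p))
E
```

```text
before: corners [array([-46.2,  24.2,  50. ]), array([-42.3, -78. ,  50. ])] [array([-45.7, -12.2,  37. ]), array([-46.6, -59.8,  37. ])]
after [array([-42. ,  26.9,  84. ]), array([-42.2, -80.2,  84. ])] [array([-42.7, -17. ,  70. ]), array([-43.2, -61.9,  70. ])]
[ 563.  -328.2   10. ]
[ 445.6 -405.2   24. ]
(556, -333, 10) [261.7 215.4] [311.9 207.6]
(450, -404, 48) [272.2 197.4] [331.7 233.5]
(450, -404, 0) [272.3 207. ] [330.3 234.5]
```

View pics/w.png

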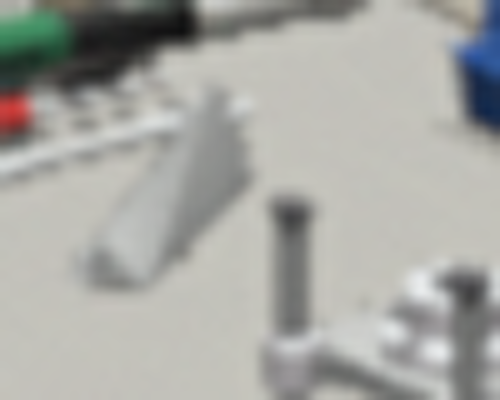

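The wedge picture shows its thin end nearest the camera at (120,275) and the thick end at (225,95), matching the top-view fit: 140 mm long, yaw about 33.3°. The slot mouth comes out at lifter x ≈ -44.

```bash
python3 -c "
from h import *
print(to([485.6,-379,150],-56.7),to([485.6,-379,8]))"
```

```text
[array([-0.5634, -0.1328,  0.0499]), array([-0.08,  0.13, 65.24])] [array([-0.5632, -0.1325,  0.1919])]
```

Call:
move_arm(steps=[[70,[-0.05,-0.012,-0.01],[0,0,5]],[70,[-0.11,-0.026,-0.01],[0,0,12]],[70,[-0.165,-0.039,-0.01],[0,0,19]],[70,[-0.22,-0.052,-0.01],[0,0,26]],[70,[-0.275,-0.065,-0.01],[0,0,33]],[70,[-0.33,-0.078,-0.01],[0,0,40]],[70,[-0.385,-0.091,-0.01],[0,0,47]],[70,[-0.44,-0.104,0],[0,0,54]],[70,[-0.495,-0.117,0.02],[0,0,60]],[70,[-0.54,-0.127,0.04],[0,0,65.2]],[70,[-0.5634,-0.133,0.05],[0,0,65.2]],[70,[-0.5634,-0.133,0.06],[0,0,65.2]],[70,[-0.5634,-0.133,0.06],[0,0,65.2]],[70,[-0.5634,-0.133,0.06],[0,0,65.2]]])

```text
clock: 13.05
position: [486.7, -377.7, 140.7]
eef_rot: [-0.0, 0.958, 0.288, 0.0]
wrist_force: [-0.4, -0.0, -0.2]
opening: 66.0
grasp_force: 0.0
```

```bash
python3 - <<'E'
from h import *
print(to([485.6,-379,150],-56.7),to([485.6,-379,8]), bot.state()["joints"])
o=np.zeros((600,800,3),np.uint8)
c=bot.capture("top"); a=cv2.resize(c["color"][185:255,285:365],None,fx=5,fy=5,interpolation=cv2.INTER_CUBIC)
s=bot.capture("scene"); b=cv2.resize(s["color"][160:230,230:310],None,fx=5,fy=5,interpolation=cv2.INTER_CUBIC)
o[:350,:400]=a;o[:350,400:]=b; cv2.imwrite("pics/g.png",o[:350])
E
```

```text
[array([-0.0016,  0.0005, -0.0093]), array([-0.  , -0.02,  0.13])] [array([-0.0017,  0.0005,  0.1327])] [ 0.08250734  0.56716945  0.72951192  1.71625345 -0.43247129  1.02571703
 -0.02388457]
```

View pics/g.png

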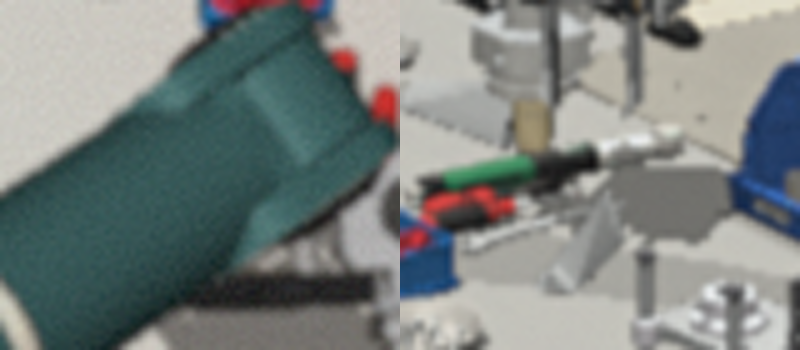

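The fingers straddle the wedge at about (550,100) and (630,105) in the scene crop, with the wedge at (585,245), and the tools nearby are clear. I'll lower and grip.

Call:
move_arm(steps=[[70,[-0.0015,0,0.05],[0,0,0]],[70,[-0.0015,0,0.09],[0,0,0]],[70,[-0.0015,0,0.12],[0,0,0]],[70,[-0.0015,0,0.132],[0,0,0]],[70,[-0.0015,0,0.132],[0,0,0]],[0,[-0.0015,0,0.132],[0,0,0]],[0,[-0.0015,0,0.132],[0,0,0]],[0,[-0.0015,0,0.132],[0,0,0]],[0,[-0.0015,0,0.132],[0,0,0]],[0,[-0.0015,0,0.132],[0,0,0]]])

```text
clock: 14.4
position: [485.5, -380.1, 9.4]
eef_rot: [0.001, 0.958, 0.287, 0.001]
wrist_force: [0.7, -1.9, 7.7]
opening: 40.2
grasp_force: 30.0
```

Call:
move_arm(steps=[[0,[0,0,-0.02],[0,0,0]],[0,[0,0,-0.06],[0,0,0]],[0,[0,0,-0.11],[0,0,0]],[0,[0,0,-0.12],[0,0,0]],[0,[0,0,-0.12],[0,0,0]]])

```text
clock: 15.02
position: [484.9, -379.0, 128.6]
eef_rot: [-0.0, 0.958, 0.287, 0.0]
wrist_force: [0.6, -0.2, -7.0]
opening: 39.7
grasp_force: 30.0
```

```bash
python3 -c "
from h import *
p=L2W([-165,-35,110]);print(p,bot.state()['opening'],bot.state()['wrist_force'],to(p,-81.5))"
```

```text
[408.28571193 -76.00410805 110.        ] 39.728832565672626 [ 0.59243486 -0.19292817 -6.99794102] [array([ 0.1027, -0.2952,  0.0187]), array([-1.000e-02, -3.000e-02,  2.486e+01])]
```

Call:
move_arm(steps=[[0,[0.017,-0.048,0],[0,0,4]],[0,[0.034,-0.097,0],[0,0,8]],[0,[0.051,-0.146,0],[0,0,12]],[0,[0.068,-0.195,0.005],[0,0,16]],[0,[0.085,-0.244,0.01],[0,0,21]],[0,[0.1027,-0.295,0.019],[0,0,24.9]],[0,[0.1027,-0.295,0.019],[0,0,24.9]],[0,[0.1027,-0.295,0.019],[0,0,24.9]],[0,[0.1027,-0.295,0.019],[0,0,24.9]]])

```text
clock: 16.15
position: [408.4, -77.6, 109.3]
eef_rot: [0.0, 0.997, 0.073, -0.0]
wrist_force: [-1.1, 0.1, -4.7]
opening: 39.9
grasp_force: 30.0
```

```bash
python3 - <<'E'
from h import *
np.set_printoptions(precision=1,suppress=True)
s=bot.state(); print(RL.T@(s["position"]-L0),to(L2W([-165,-35,46]),-81.5),s["wrist_force"])
o=np.zeros((560,800,3),np.uint8)
c=bot.capture("top"); a=cv2.resize(c["color"][180:260,190:270],None,fx=5,fy=5,interpolation=cv2.INTER_CUBIC)
q=bot.capture("scene"); b=cv2.resize(q["color"][190:260,260:340],None,fx=5,fy=5,interpolation=cv2.INTER_CUBIC)
o[:400,:400]=a;o[:350,400:]=b; cv2.imwrite("pics/p.png",o[:400])
E
```

```text
[-165.2  -36.6  109.3] [array([ 0. , -0. ,  0.1]), array([ 0. ,  0. , -0.1])] [-1.1  0.1 -4.7]
```

View pics/p.png

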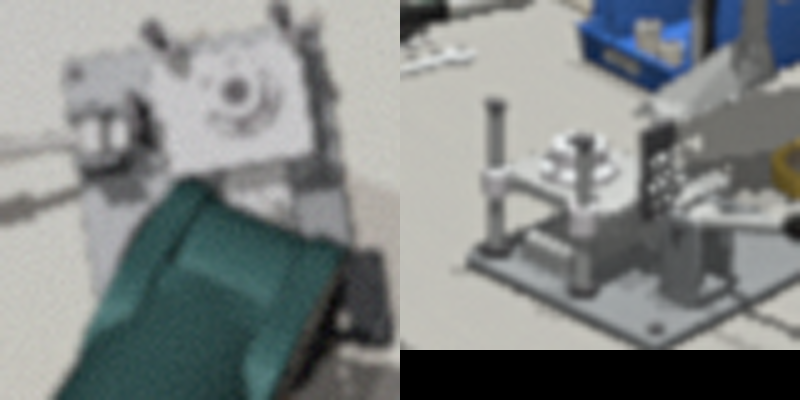

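The wedge is held level, its thin end visible at (655,105) in the scene half and over the sill. I'll lower it onto the sill in front of the slot.

Call:
move_arm(steps=[[0,[0,-0.0015,0.03],[0,0,0]],[0,[0,-0.0015,0.055],[0,0,0]],[0,[0,-0.0015,0.062],[0,0,0]],[0,[0,-0.0015,0.0645],[0,0,0]],[0,[0,-0.0015,0.0645],[0,0,0]]])

```text
clock: 16.88
position: [408.8, -75.3, 45.5]
eef_rot: [0.0, 0.997, 0.074, 0.0]
wrist_force: [0.5, 0.0, -5.6]
opening: 39.7
grasp_force: 30.0
```

Call:
move_arm(steps=[[0,[0,0,0.001],[0,0,0]],[0,[0,0,0.0015],[0,0,0]],[0,[0,0,0.0015],[0,0,0]]])

```text
clock: 17.25
position: [408.4, -75.1, 43.6]
eef_rot: [-0.0, 0.997, 0.074, 0.0]
wrist_force: [0.7, 1.1, -5.8]
opening: 39.4
grasp_force: 30.0
```

Call:
move_arm(steps=[[0,[0.01,0,0],[0,0,0]],[0,[0.025,0,0],[0,0,0]],[0,[0.045,0,0.0005],[0,0,0]],[0,[0.06,0,0.001],[0,0,0]],[0,[0.06,0,0.002],[0,0,0]],[0,[0.06,0,0.002],[0,0,0]]])

```text
clock: 18.0
position: [471.1, -66.2, 42.7]
eef_rot: [0.0, 0.997, 0.074, 0.002]
wrist_force: [3.4, 2.1, 18.3]
opening: 40.0
grasp_force: 30.0
```

Call:
move_arm(steps=[[0,[0.004,0,-0.001],[0,0,0]],[0,[0.012,0,-0.001],[0,0,0]],[0,[0.02,0,-0.001],[0,0,0]],[0,[0.028,0,-0.001],[0,0,0]],[0,[0.033,0,-0.001],[0,0,0]],[0,[0.033,0,-0.001],[0,0,0]]])

```text
clock: 18.75
position: [501.9, -61.5, 42.8]
eef_rot: [0.0, 0.997, 0.074, 0.001]
wrist_force: [0.4, -0.7, 5.5]
opening: 39.8
grasp_force: 30.0
```

```bash
python3 - <<'E'
from h import *
np.set_printoptions(precision=1,suppress=True)
s=bot.state(); print(RL.T@(s["position"]-L0),RL.T@s["wrist_force"])
o=np.zeros((560,800,3),np.uint8)
c=bot.capture("top"); a=cv2.resize(c["color"][180:260,190:270],None,fx=5,fy=5,interpolation=cv2.INTER_CUBIC)
q=bot.capture("scene"); b=cv2.resize(q["color"][190:260,260:340],None,fx=5,fy=5,interpolation=cv2.INTER_CUBIC)
o[:400,:400]=a;o[:350,400:]=b; cv2.imwrite("pics/p2.png",o[:400])
E
```

```text
[-70.3 -34.4  42.8] [ 0.3 -0.8  5.5]
```

Not jammed yet, as planned. I'll release, go up, drop in behind the thick end with the fingers shut, and push.

Call:
move_arm(steps=[[70,[0,0,-0.001],[0,0,0]],[70,[0,0,-0.001],[0,0,0]],[70,[0,0,-0.001],[0,0,0]],[70,[0,0,-0.03],[0,0,0]],[70,[0,0,-0.07],[0,0,0]],[30,[-0.03,0,-0.08],[0,0,0]],[0,[-0.08,0,-0.08],[0,0,0]],[0,[-0.08,0,-0.08],[0,0,0]],[0,[-0.08,0,-0.07],[0,0,0]],[0,[-0.08,0,-0.04],[0,0,0]],[0,[-0.08,0,-0.012],[0,0,0]],[0,[-0.08,0,-0.008],[0,0,0]],[0,[-0.08,0,-0.008],[0,0,0]]])

```text
clock: 20.48
position: [421.5, -73.7, 50.5]
eef_rot: [0.0, 0.997, 0.073, -0.0]
wrist_force: [0.4, -0.9, -0.1]
opening: 0.4
grasp_force: 0.0
```

```bash
python3 - <<'E'
from h import *
np.set_printoptions(precision=1,suppress=True)
s=bot.state(); print(RL.T@(s["position"]-L0),RL.T@s["wrist_force"],s["opening"])
E
```

```text
[-151.6  -34.7   50.5] [ 0.2 -0.9 -0.1] 0.37957971260844225
```

Call:
move_arm(steps=[[0,[0.006,0,0],[0,0,0]],[0,[0.012,0,0],[0,0,0]],[0,[0.018,0,0],[0,0,0]],[0,[0.023,0,0],[0,0,0]],[0,[0.027,0,0],[0,0,0]],[0,[0.031,0,0],[0,0,0]],[0,[0.031,0,0],[0,0,0]]])

```text
clock: 21.35
position: [452.1, -68.7, 50.4]
eef_rot: [0.0, 0.997, 0.074, 0.0]
wrist_force: [-0.3, 0.3, 0.0]
opening: 0.5
grasp_force: 0.0
```

Call:
move_arm(steps=[[0,[0.002,0,0],[0,0,0]],[0,[0.004,0,0],[0,0,0]],[0,[0.005,0,0],[0,0,0]],[0,[0.005,0,0],[0,0,0]]])

```text
clock: 21.85
position: [456.9, -67.9, 50.5]
eef_rot: [0.0, 0.997, 0.074, 0.0]
wrist_force: [-1.9, 0.4, -0.8]
opening: 0.4
grasp_force: 0.6
```

Contact, sliding at about 2 N. I'll continue slowly.

Call:
move_arm(steps=[[0,[0.002,0,0],[0,0,0]],[0,[0.004,0,0],[0,0,0]],[0,[0.006,0,0],[0,0,0]],[0,[0.006,0,0],[0,0,0]]])

```text
clock: 22.35
position: [461.8, -67.2, 50.3]
eef_rot: [-0.0, 0.997, 0.073, -0.001]
wrist_force: [-9.6, -1.5, 4.8]
opening: 0.2
grasp_force: 4.5
```

Call:
move_arm(steps=[[0,[0.001,0,0],[0,0,0]],[0,[0.003,0,0],[0,0,0]],[0,[0.004,0,0],[0,0,0]],[0,[0.004,0,0],[0,0,0]]])

```text
clock: 22.85
position: [464.5, -66.8, 50.0]
eef_rot: [-0.0, 0.997, 0.073, -0.002]
wrist_force: [-16.7, -2.9, 8.9]
opening: 0.6
grasp_force: 8.2
```

Call:
move_arm(steps=[[0,[0.001,0,0],[0,0,0]],[0,[0.003,0,0],[0,0,0]],[0,[0.004,0,0],[0,0,0]],[0,[0.004,0,0],[0,0,0]]])

```text
clock: 23.35
position: [468.4, -66.2, 50.0]
eef_rot: [-0.0, 0.997, 0.073, -0.002]
wrist_force: [-15.4, -2.3, 9.5]
opening: 0.5
grasp_force: 8.4
```

Call:
move_arm(steps=[[0,[0.001,0,0],[0,0,0]],[0,[0.002,0,0],[0,0,0]],[0,[0.002,0,0],[0,0,0]],[0,[0.002,0,0],[0,0,0]]])

```text
clock: 23.85
position: [470.3, -65.9, 50.0]
eef_rot: [-0.0, 0.997, 0.073, -0.002]
wrist_force: [-17.2, -3.3, 9.6]
opening: 0.3
grasp_force: 8.5
```

Push holds steadily at about 17 N, past the 12 N jam threshold. I'll back off and look.

Call:
move_arm(steps=[[0,[-0.01,0,0],[0,0,0]],[0,[-0.04,0,-0.005],[0,0,0]],[0,[-0.06,0,-0.05],[0,0,0]],[0,[-0.06,0,-0.11],[0,0,0]],[0,[-0.06,0.06,-0.15],[0,0,0]],[0,[-0.06,0.12,-0.15],[0,0,0]],[0,[-0.06,0.18,-0.15],[0,0,0]],[0,[-0.06,0.24,-0.15],[0,0,0]],[0,[-0.06,0.3,-0.15],[0,0,0]],[0,[-0.06,0.3,-0.15],[0,0,0]]])

```text
clock: 25.1
position: [455.9, -375.5, 200.3]
eef_rot: [0.001, 0.997, 0.071, -0.0]
wrist_force: [-0.1, -0.0, -0.9]
opening: 0.4
grasp_force: 0.0
```

```bash
python3 - <<'E'
from h import *
o=np.zeros((400,800,3),np.uint8)
c=bot.capture("top"); a=cv2.resize(c["color"][180:260,190:270],None,fx=5,fy=5,interpolation=cv2.INTER_CUBIC)
q=bot.capture("scene"); b=cv2.resize(q["color"][190:270,260:340],None,fx=5,fy=5,interpolation=cv2.INTER_CUBIC)
o[:400,:400]=a;o[:400,400:]=b; cv2.imwrite("pics/e.png",o)
E
```

```text
(no output)
```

View pics/e.png

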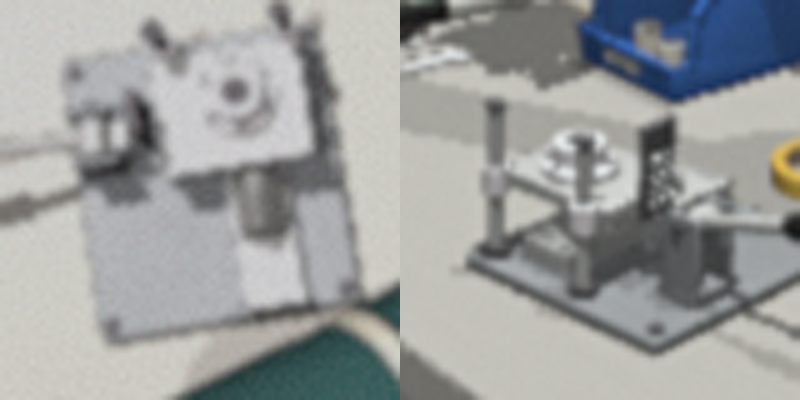

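```bash
python3 - <<'E'
from h import *
np.set_printoptions(precision=1,suppress=True)
c=bot.capture("top")
for v,z in((236,82),(241,34)): print(RL.T@(onz(c,190+263/5,180+v/5,z)-L0)+[70,0,0])
for u,v in((172,178),(312,155)): print(RL.T@(onz(c,190+u/5,180+v/5,84)-L0))
E
```

```text
[-27.1 -35.7  82. ]
[-26.  -31.6  34. ]
[-43.2  25.   84. ]
[-42.8 -81.2  84. ]
```

The wedge sits straight on the sill, about 15 mm past the slot mouth. The lever is up and the robot is clear, so I'm handing in.

```bash
python3 -c "
from station import bot
print(bot.finish_job())"
```

```text
the job is handed in; nothing more can be done
None
```

I pumped the table up with seven full lever strokes, pushed the wedge along the sill until it jammed at about 17 N (its centre roughly 15 mm past the slot mouth), and handed the job in at about 25 s with the lever up, the robot clear and both bottles never approached.

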